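# Swing down the parts-locker hatch with the hook pole

### The arm

A 6-joint arm with a two-finger parallel gripper is mounted at the origin on the work surface. World frame = base frame: x ahead of the robot, y to its left, z up, the work surface at z = 0. Lengths are in m, angles in rad, forces in N, time in s.
With the tool pointing down it reaches from about 0.25 to 0.725 m from the base axis. Payload 4 kg.
Tool frame: the origin (TCP) lies midway between the tips of the shut fingers; the grasp point (between the pads) lies 19 mm behind it (bot.grip_point_offset is the distance from the TCP to the grasp point, in m); z points along the fingers, y is the line along which they close (so a half turn about z gives the same grasp; the last joint's range is limited). The gripper opens to 85 mm and grips with 20 to 120 N. Pads are 22 mm wide; open, the fingers measure 114 mm over their backs; the gripper's body (76 mm by 85 mm) begins 54 mm behind the grasp point. The pads swing forward as they close: fully open they stand 13 mm farther back than shut.
Start: joints at [-1.115, 0.241, 0.005, 1.335, 0, 1.571], TCP at [0.22, -0.449, 0.231] pointing down, gripper open.
Joint ranges: [-2.72, 2.72], [-1.05, 1.87], [-1.09, 1.28], [-1.99, 2.15], [-1.42, 1.44], [-3.14, 3.14]. Speed limits (rad/s): [2.79, 2.79, 3.14, 3.14, 3.14, 3.14].

### API

Orientations are given as a unit quaternion [x, y, z, w].
In Python, from workcell import bot gives the robot as it stands.
- The arm moves only by the tool step_arm, never from a script. Its argument "targets" is text: rows parted by semicolons, each of 7 numbers parted by spaces: the opening, from -1 (shut) to 1 (fully open), so that 0 is half open, then the shift along the world's x, y, z normalised to -1 to 1, where 1 is 0.5 m, then the turn, a rotation vector about the world's x, y, z normalised to -1 to 1, where 1 is pi/4 rad. In form: gripper x y z wx wy wz; .... A call has 1 to 10 rows; each row is the pose to reach, as a shift and turn from the pose commanded when the call began; what a row does not reach only later rows make up. A row lasts 1/12 s, in which the tool goes at most 41.7 mm and 7.16 degrees, less where a joint would pass 70% of its speed; a pose out of reach is approached as far as the arm can. A call with a number of a shift or a turn outside -1 to 1 is refused whole. A call with a gripper value outside its range is refused whole. The fingers move at their own pace and stop on an object; the grip force is fixed at half the most. Time passes only in rows, so rows that repeat a pose let the fingers close. It gives the time, the measured TCP pose, the force, the opening and the grip force at its end, in the units of the state.
- bot.get_obs(): the state, without advancing time (a new reading comes with each control period).
- bot.camera(name): name is "scene" or "top"; returns the picture (400x640x3 uint8, red, green, blue); there is no depth.
- bot.camera_info(name): a dict with "vertical_fov" (degrees; the focal length in pixels is half the picture's height over the tangent of half this angle, whatever the lens; pixels are square), "cx", "cy" (the principal point, pixels), "D" ([k1, k2, p1, p2, k3] as OpenCV has them; the pictures are not rectified), "pose" (4x4, takes a point from camera to world coordinates). Camera axes: x right, y up, looking along -z (the intrinsics and any distortion apply to the point x, -y, -z); pixel columns grow to the right and rows downward; lengths in m; the calibration is good to about 2 mm. A picture is of the moment at which its call begins. camera_info takes no time and is no camera call.
- bot.job_done(): hands the job in; it is judged then, once.
The state is a dict: "clock": time; "joint_pos": joint angles; "joint_vel": joint speeds; "tau": joint torques, N m; "eef_pos": TCP position; "tool_rot": TCP orientation; "ft_force": force on the tool from outside, world axes, zero at the start; "ft_torque": the same for the moment, N m; "grip_width": finger opening in m; "grasp_force": force on a finger pad.
Only numpy, scipy, OpenCV 4.12 (cv2) and the standard library are available. Lean on these libraries where they do the work, as an engineer would, in place of code of your own. Each camera call takes 0.05 s, during which the arm holds its last target. There are 200 camera calls.

### The job

Take the hook pole from its rest, drop its hook into the brass eye on the locker's high hatch, feeling for the eye and never forcing it, and with the pole kept level (within 4 degrees, always) draw the hatch smoothly down until it is fully open against its stop. Then unhook, leave the hatch open, and lay the pole back in both saddles of its rest, pointing the same way as before. Open the hatch with the pole only, keep the arm and gripper off the locker, and leave the other things on the bench alone.

Things in the scene. Friction and masses are not known exactly. Their poses are not given: they have to be found in the camera images.
- pole_grip (a point): Centre of the hook pole's red handle, a block 110 long, 22 wide, 24 high (mm); pole 0.15 to 0.31 kg. Grip it across its width, firmly (80 N or more), or the pole pivots when the hook is loaded. Own x runs along the pole to the hook, z up; keep it so within 4 degrees. An 8 mm brass shaft runs along x through this point, from 152 mm behind to 125 mm ahead, where the hook peg points down.
- hook_tip (a point): Bottom end of the straight hook peg, 7 mm thick: 125 mm ahead of the handle's centre along the pole and 14 mm below it (10 mm below the shaft's underside). Same axes as pole_grip.
- rest_seat (a point): Where the handle's centre lies in the wooden rest, 62 mm above the bench. Own x points where the hook end belongs. Two saddles, 14 mm thick, 43 mm before and behind this point, carry the handle: floors 50 mm above the bench, cheeks 36 mm apart and 14 mm high. Between the saddles fingers have room down to the base plate, 8 mm above the bench.
- locker: Grey parts locker on a steel stand, fixed to the bench: 200 deep, 320 wide, 365 high (mm), origin at the bench under its centre. Own -x is its front, which carries the blue hatch; z up.
- hatch_hinge (a point): Middle of the hatch's hinge axis, fixed on the locker, in the plane of the shut hatch's outer face, 155 mm above the bench. Own y is the hinge axis, x points into the locker, -x straight out of its front.
- hatch (a joint): Angle of the blue hatch (286 wide, 193 tall above its hinge, 14 thick): 0 shut and upright; grows as its top swings out and down, to a hard stop at 1.25 rad, fully open. A stiff friction hinge keeps it wherever it is left; about 3 to 6 N at the eye moves it. Starts up to 0.05 rad ajar.
- eye_slot (a point): Middle of the slot plate on the hatch's outer face, 140 mm from the hinge axis; moves with the hatch. Own -x points out of the face, y along the hinge, z to the hatch's free edge. The brass eye (see eye_range_top) is clamped somewhere along the slot, up to 20 mm above or below this point along z: its height is not measured and must be felt, or seen.
- eye_range_top (a point): Highest place of the eye's cross-bar axis: 36 mm out of the hatch's face, 20 mm above eye_slot; the true bar is 0 to 40 mm lower. Eye: square staple of 8 mm bar standing out of the face, opening 26 mm along y, 27 mm deep, open along z. The peg drops through it until the shaft rests on the bar. Never load it beyond 15 N. Axes as eye_slot.
- cup_rim (a point): Centre of the rim of a white cup, 70 mm wide, 60 high, standing on the bench. Bystander.
- jar: Amber jar with steel cap, 60 mm wide, 75 high, origin under its centre. Bystander.
- mug: Dark steel mug, 72 mm wide, 70 high, origin under its centre. Bystander.
- driver: Blue screwdriver lying on the bench. Bystander.
- ferrule: Brass tube ferrule, 28 mm wide, 30 high, standing on the bench, origin under its centre. Bystander.
Mind the look-alikes: they are no part of the job. There is more than one size of the part that bears rest_seat; the job needs the largest.

How it is judged:
By the outcome, as a careful person would: the job done as asked, in the order asked, and still so for the second after the job is handed in, with the robot touching nothing.
It also fails if it takes over 64 s, if anything falls off the work surface, if the arm or the gripper's body presses on something with over 40 N, if the wrist force passes 120 N, or if a joint passes its speed limit or range.

## Working session

There is one attempt and no reset: what is moved stays moved. The work goes in short steps, Python scripts to look and compute and a tool call to move; the robot and the scene stay as the last step left them, time stands still between calls to the robot, and variables do not carry over. Pictures are saved under pics/ and viewed, at most 10 in all, crops included, and the job is handed in when it is done.

Besides the shell and the picture viewer there is one more tool, called after "Request:" as name(argument=value, ...), one argument or row to a line, values as JSON. step_arm: Moves the arm, as the interface text tells. Scaled input: -1 to 1 covers 0.5 m each way for a shift and pi/4 rad each way for a turn. Its arguments: {"type":"object","properties":{"targets":{"type":"string"}},"required":["targets"]}

```bash
mkdir -p pics; ls
python3 - <<'E'
from workcell import bot
import cv2
for n in("scene","top"):
    cv2.imwrite(f"pics/{n}0.png",bot.camera(n)[:,:,::-1])
    print(n,bot.camera_info(n))
print(bot.get_obs())
E
```

```text
pics
scene {'vertical_fov': 55.11835358754387, 'cx': 318.14345401624814, 'cy': 198.7007881931674, 'D': array([-0.02597018,  0.        ,  0.        ,  0.        ,  0.        ]), 'pose': array([[-0.51955447, -0.6946813 ,  0.49747466,  1.02578599],
       [ 0.85443274, -0.42050096,  0.30516167,  0.35028038],
       [-0.00280153,  0.58360675,  0.8120316 ,  1.02312593],
       [ 0.        ,  0.        ,  0.        ,  1.        ]])}
top {'vertical_fov': 43.462822272967124, 'cx': 320.9958915306442, 'cy': 205.76652531101124, 'D': array([-0.05256807,  0.        ,  0.        ,  0.        ,  0.        ]), 'pose': array([[-0.02193374,  0.98565062, -0.16736717,  0.25798107],
       [-0.99965251, -0.01917369,  0.01808934,  0.03774407],
       [ 0.01462072,  0.16770578,  0.98572867,  1.73217315],
       [ 0.        ,  0.        ,  0.        ,  1.        ]])}
{'clock': 0.1, 'joint_pos': array([-1.11497039e+00,  2.41334628e-01,  3.85620281e-03,  1.33521165e+00,
       -1.39108131e-05,  1.57078343e+00]), 'joint_vel': array([-0.00155828, -0.00171917,  0.00291748, -0.00014972,  0.00136925,
        0.0006705 ]), 'tau': array([ 3.08797771e-04, -3.73138225e+01,  2.53010166e+01,  1.08636546e-02,
       -6.64403888e-05, -8.13484320e-06]), 'eef_pos': array([ 0.21984655, -0.44843734,  0.23050244]), 'tool_rot': array([ 9.74138175e-01,  2.25951143e-01, -2.20711424e-04, -9.20819600e-04]), 'ft_force': array([-0.12850449, -0.35275877, -0.80734029]), 'ft_torque': array([0.02218848, 0.0548011 , 0.00267788]), 'grasp_force': 0.0, 'grip_width': 0.08537605162192774}
```

View pics/scene0.png

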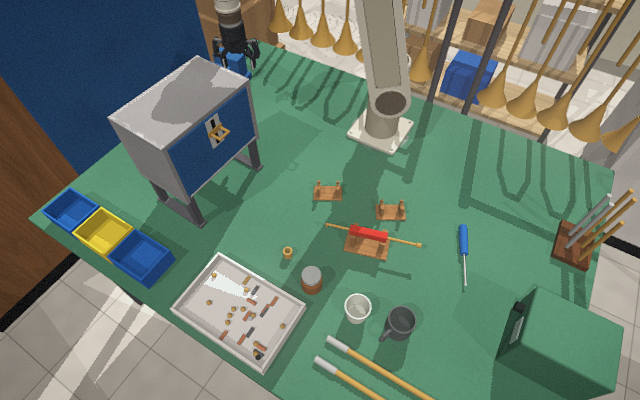

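View pics/top0.png

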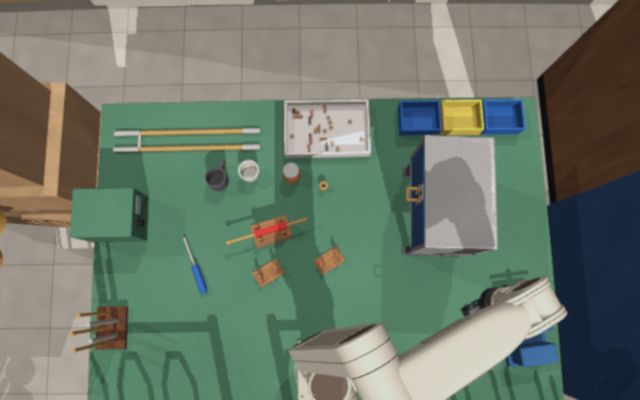

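The overview shows the red pole in its rest at top (271,231), scene (368,236). The locker is at top (455,195), and its blue hatch faces left (+y) with the eye near (413,195). I'll zoom in on these for details.

Run:
```python
import cv2,numpy as np
s=cv2.imread("pics/scene0.png");t=cv2.imread("pics/top0.png")
def c(i,x,y,w,h,k): return cv2.resize(i[y:y+h,x:x+w],(w*k,h*k),interpolation=cv2.INTER_CUBIC)
m=np.zeros((600,800,3),np.uint8)
m[:300,:400]=c(t,220,205,100,75,4)
m[:300,400:]=c(t,395,130,100,75,4)[:, :400]
m[300:,:400]=c(s,315,200,114,85,4)[:300,:400] if 0 else cv2.resize(s[200:275,323:423],(400,300),interpolation=cv2.INTER_CUBIC)
m[300:,400:]=cv2.resize(s[95:170,170:270],(400,300),interpolation=cv2.INTER_CUBIC)
cv2.imwrite("pics/m1.png",m)
cv2.imwrite("pics/m2.png",cv2.resize(s[50:250,105:305],(600,600),interpolation=cv2.INTER_CUBIC))
```

```text
(no output)
```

View pics/m1.png

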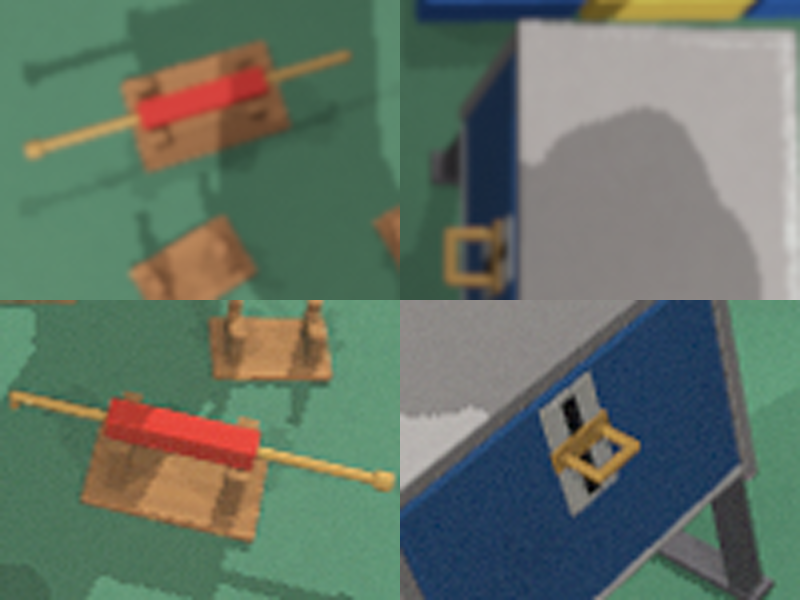

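View pics/m2.png

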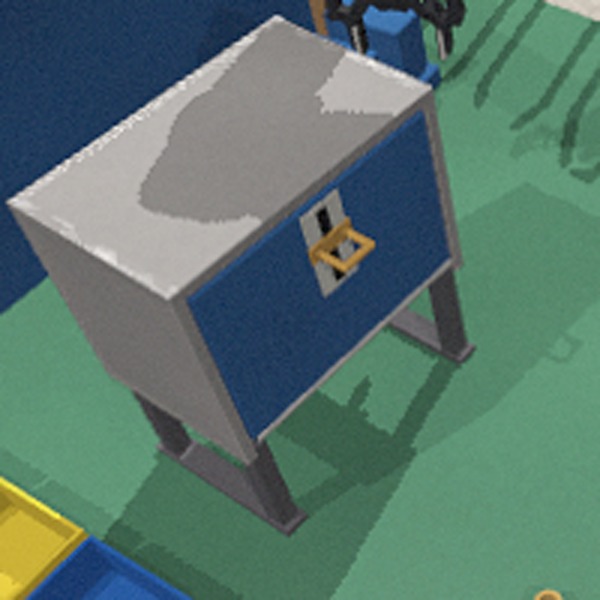

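The hook end points right, toward the locker (−y), with a round knob at the tail (crop m1 (33,150)). In the scene crop the brass staple's outer bar runs from (637,445) to (598,482). Next I'll fit poses from these points.

```bash
cat > h.py <<'E'
import numpy as np,cv2
from workcell import bot
from scipy.optimize import least_squares
CI={n:bot.camera_info(n) for n in("scene","top")}
def K(c): f=200/np.tan(np.radians(c["vertical_fov"])/2); return np.array([[f,0,c["cx"]],[0,f,c["cy"]],[0,0,1.]])
def proj(n,P):
    c=CI[n];T=np.linalg.inv(c["pose"]);p=np.atleast_2d(P)@T[:3,:3].T+T[:3,3]
    return cv2.projectPoints((p*[1,-1,-1])[:,None],np.zeros(3),np.zeros(3),K(c),c["D"])[0][:,0]
def ray(n,uv):
    c=CI[n];q=cv2.undistortPoints(np.array([[uv]],float),K(c),c["D"])[0,0]
    return c["pose"][:3,3],c["pose"][:3,:3]@np.array([q[0],-q[1],-1])
def atz(n,uv,z): o,d=ray(n,uv); return o+d*(z-o[2])/d[2]
def tri(a,b):
    r=least_squares(lambda X:np.r_[proj("top",X)[0]-a,proj("scene",X)[0]-b],[.4,-.1,.2]);return r.x,r.fun
E
python3 - <<'E'
from h import *
np.set_printoptions(precision=4,suppress=True)
t=cv2.imread("pics/top0.png");s=cv2.imread("pics/scene0.png")
# red centroids: handle top face
for n,i,(x,y,w,h) in(("top",t,(240,210,70,40)),("scene",s,(330,215,80,40))):
    c=i[y:y+h,x:x+w].astype(int); m=(c[:,:,2]>100)&(c[:,:,2]>2.2*c[:,:,1])&(c[:,:,2]>2.2*c[:,:,0])
    v,u=np.nonzero(m);print(n,len(u),u.mean()+x,v.mean()+y,cv2.minAreaRect(np.c_[u+x,v+y].astype(np.float32)))
    if n=="top": print("handle",atz(n,(u.mean()+x,v.mean()+y),.072))
tail=lambda x,y:(220+x/4-.375,205+y/4-.375); sc=lambda x,y:(323+x/4-.375,200+(y-300)/4-.375)
T=[tail(33,150),tail(349,57)];S=[sc(380,480),sc(15,399)]
for a,b in zip(T,S): print("shaft end",atz("top",a,.062),tri(a,b))
# locker fit: corners
m2=lambda x,y:(105+x/3-.33,50+y/3-.33)
top=[(424.3,135.3),(493.6,137.3),(425,248),(495,249)]
#local corner order: front(-x) : sides
scn=[m2(275,17),m2(10,203),m2(433,92),m2(175,298)]
def corners(p):
    x,y,a=p;R=np.array([[np.cos(a),-np.sin(a)],[np.sin(a),np.cos(a)]])
    # local (front=-x). robot sees front facing +y so a~-pi/2 ; 
    L=np.array([[-.1,.16],[.1,.16],[-.1,-.16],[.1,-.16]])@R.T+[x,y]
    return np.c_[L,np.full(4,.365)]
# a~-pi/2: local +y -> +x world. top image up = +x. corners order: front/+y , back/+y, front/-y, back/-y
so=[scn[3],scn[1],scn[2],scn[0]]
f=lambda p:np.r_[(proj("top",corners(p))-top).ravel(),(proj("scene",corners(p))-so).ravel()]
r=least_squares(f,[.45,-.35,-np.pi/2]);print("locker",r.x,r.fun)
e=lambda x,y:(170+(x-400)/4-.375,95+(y-300)/4-.375); g=lambda x,y:(395+(x-400)/4-.375,130+y/4-.375)
X,fu=tri(np.array(g(452,257)),np.array(e(617,464)));print("bar",X,fu)
x,y,a=r.x;R=np.array([[np.cos(a),-np.sin(a)],[np.sin(a),np.cos(a)]]);print("bar local",(X[:2]-[x,y])@R,X[2])
E
```

```text
top 229 270.24454148471614 229.09170305676855 ((270.0391845703125, 229.13438415527344), (7.559999465942383, 32.39999771118164), 73.73979187011719)
handle [0.4644 0.1779 0.072 ]
scene 371 368.0296495956873 233.02695417789758 ((368.0364990234375, 233.00840759277344), (37.85135269165039, 9.893817901611328), 12.994616508483887)
shaft end [0.4247 0.3202 0.062 ] (array([0.4257, 0.3172, 0.06  ]), array([ 0.9955, -0.2719,  0.8568,  0.1261]))
shaft end [0.4978 0.0555 0.062 ] (array([0.4991, 0.0556, 0.053 ]), array([ 0.0169, -0.0082,  0.0164,  0.002 ]))
locker [ 0.5255 -0.3768 -1.619 ] [-0.6154 -0.6747 -0.7247 -0.3138 -0.284  -1.1898  1.6163 -0.371  -0.887
  0.2431 -0.0427 -0.3439  1.1    -2.3226  1.3904 -0.8457]
bar [ 0.533  -0.2441  0.2957] [ 0.3357 -0.2638  0.3782  0.0373]
bar local [-0.1329  0.0012] 0.29569825461047505
```

```bash
cat >> h.py <<'E'
def box(p,z=.062):
    x,y,a=p[:3];c,s=np.cos(a),np.sin(a)
    L=np.array([[i,j,k] for i in(-.055,.055) for j in(-.011,.011) for k in(-.012,.012)])
    return np.c_[x+L[:,0]*c-L[:,1]*s,y+L[:,0]*s+L[:,1]*c,z+L[:,2]]
def redmask(i,r):
    x,y,w,h=r;m=np.zeros(i.shape[:2],np.float32);c=i[y:y+h,x:x+w].astype(int)
    m[y:y+h,x:x+w]=(c[:,:,2]>60)&(c[:,:,2]>1.9*c[:,:,1])&(c[:,:,2]>1.9*c[:,:,0]);return m
def sil(n,p,z=.062):
    h=cv2.convexHull((proj(n,box(p,z))*8+4).astype(np.int32));m=np.zeros((3200,5120),np.uint8);cv2.fillConvexPoly(m,h,255)
    return cv2.resize(m,(640,400),interpolation=cv2.INTER_AREA)/255.
E
python3 - <<'E'
from h import *
from scipy.optimize import minimize
t=cv2.imread("pics/top0.png");s=cv2.imread("pics/scene0.png")
M={"top":redmask(t,(235,205,75,50)),"scene":redmask(s,(330,215,80,45))}
for use in(["top"],["scene"],["top","scene"]):
    f=lambda q:sum(np.abs(sil(n,q*[1,1,1])-M[n]).sum() for n in use)
    r=minimize(f,[.4645,.1765,-1.30],method="Nelder-Mead",options=dict(initial_simplex=np.array([.4645,.1765,-1.30])+np.array([[0,0,0],[.006,0,0],[0,.006,0],[0,0,.06]]),maxiter=80))
    print(use,r.x,np.degrees(r.x[2]),r.fun,[M[n].sum() for n in use])
print([a for a in dir(bot) if a[0]!="_"],bot.grip_point_offset)
E
```

```text
['top'] [ 0.46564457  0.17881496 -1.29432281] -74.15923425797806 23.619607843137256 [np.float32(256.0)]
['scene'] [ 0.46687802  0.17649544 -1.29899158] -74.42673541227732 35.49019607843137 [np.float32(387.0)]
['top', 'scene'] [ 0.46652263  0.1766263  -1.28788536] -73.79039564782308 69.09019607843138 [np.float32(256.0), np.float32(387.0)]
['Unreachable', 'camera', 'camera_info', 'get_obs', 'grip_point_offset', 'job_done'] 0.0187
```

Request:
step_arm(
  targets="1 0 0.08 0.04 0 0 0; 1 0 0.16 0.08 0 0 0; 1 0 0.24 0.1 0 0 0; 1 0 0.32 0.1 0 0 0; 1 0 0.4 0.1 0 0 0.1; 1 0.02 0.48 0.1 0 0 0.25; 1 0.07 0.55 0.1 0 0 0.4; 1 0.12 0.61 0.1 0 0 0.55; 1 0.17 0.67 0.1 0 0 0.7; 1 0.22 0.73 0.1 0 0 0.85",
)

```text
clock: 0.93
eef_pos: [0.3305, -0.082, 0.2815]
tool_rot: [0.845, 0.535, 0.0, 0.0]
ft_force: [0.9, -0.9, 0.1]
grip_width: 0.0859
grasp_force: 0.0
```

Request:
step_arm(
  targets="1 0.05 0.08 0 0 0 0.15; 1 0.1 0.15 0 0 0 0.3; 1 0.15 0.22 0 0 0 0.45; 1 0.2 0.3 -0.05 0 0 0.6; 1 0.24 0.38 -0.1 0 0 0.75; 1 0.26 0.45 -0.18 0 0 0.9; 1 0.278 0.498 -0.26 0 0 0.911; 1 0.278 0.498 -0.32 0 0 0.911; 1 0.278 0.498 -0.32 0 0 0.911; 1 0.278 0.498 -0.32 0 0 0.911",
)

```text
clock: 1.77
eef_pos: [0.4651, 0.1656, 0.115]
tool_rot: [0.605, 0.796, -0.005, -0.003]
ft_force: [0.1, -0.4, -0.8]
grip_width: 0.0853
grasp_force: 0.0
```

Run:
```python
from h import *
t=bot.camera("top")[:,:,::-1];s=bot.camera("scene")[:,:,::-1];o=bot.get_obs();print(o["eef_pos"],o["tool_rot"],o["ft_force"],o["ft_torque"])
m=np.hstack([cv2.resize(i[y:y+100,x:x+100],(400,400),interpolation=cv2.INTER_CUBIC) for i,x,y in((t,220,180),(s,320,160))])
cv2.imwrite("pics/a.png",m)
```

```text
[0.46788005 0.16475733 0.12036963] [ 0.60590763  0.79553253 -0.00174809 -0.00093272] [-0.6397123   0.49975448  0.19222267] [-0.01407406 -0.02554442  0.00553653]
```

View pics/a.png

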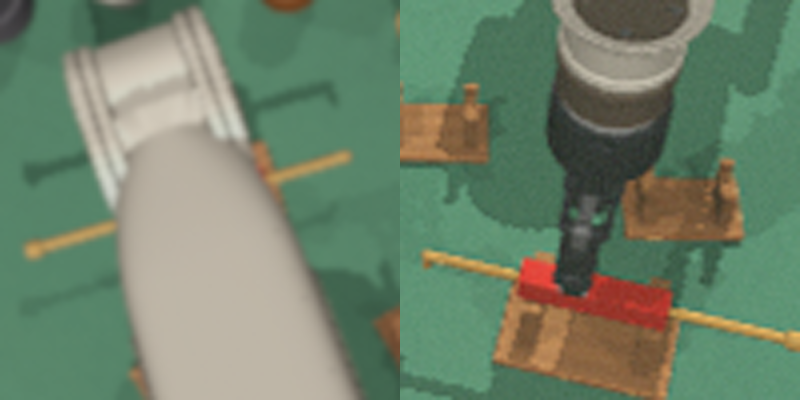

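The gripper is centred over the handle, a little toward the hook end (finger at crop (572,285)). I'll descend and grip.

Request:
step_arm(
  targets="1 0.002 0.002 -0.05 0 0 0.005; 1 0.002 0.002 -0.1 0 0 0.005; 1 0.002 0.002 -0.13 0 0 0.005; 1 0.002 0.002 -0.154 0 0 0.005; 1 0.002 0.002 -0.154 0 0 0.005; -1 0.002 0.002 -0.154 0 0 0.005; -1 0.002 0.002 -0.154 0 0 0.005; -1 0.002 0.002 -0.154 0 0 0.005; -1 0.002 0.002 -0.154 0 0 0.005; -1 0.002 0.002 -0.154 0 0 0.005",
)

```text
clock: 2.7
eef_pos: [0.4708, 0.1662, 0.0453]
tool_rot: [0.605, 0.796, 0.001, 0.001]
ft_force: [-0.4, -0.7, 0.1]
grip_width: 0.0258
grasp_force: 0.0
```

Request:
step_arm(
  targets="-1 0 0 0 0 0 0; -1 0 0 0 0 0 0; -1 0 0 0 0 0 0; -1 0 0 0 0 0 0",
)

```text
clock: 3.03
eef_pos: [0.4708, 0.1663, 0.0454]
tool_rot: [0.605, 0.796, 0.001, 0.001]
ft_force: [-0.5, -1.3, 6.4]
grip_width: 0.0213
grasp_force: 59.8
```

Run:
```python
from workcell import bot
o=bot.get_obs();print({k:o[k] for k in("clock","eef_pos","tool_rot","ft_force","ft_torque","grasp_force","grip_width")})
```

```text
{'clock': 3.0333, 'eef_pos': array([0.47079618, 0.16625487, 0.04535173]), 'tool_rot': array([6.04671516e-01, 7.96474452e-01, 6.85995077e-04, 5.78489075e-04]), 'ft_force': array([-0.53212252, -1.31613445,  6.36505388]), 'ft_torque': array([-0.14474985,  0.18428726,  0.0412326 ]), 'grasp_force': 59.78889584541321, 'grip_width': 0.021260546246395794}
```

Request:
step_arm(
  targets="-1 0 0 0.02 0 0 0; -1 0 0 0.06 0 0 0; -1 0 0 0.1 0 0 0; -1 0 0 0.14 0 0 0; -1 0 0 0.18 0 0 0; -1 0 0 0.22 0 0 0; -1 0 0 0.24 0 0 0; -1 0 0 0.24 0 0 0; -1 0 0 0.24 0 0 0; -1 0 0 0.24 0 0 0",
)

```text
clock: 3.87
eef_pos: [0.4691, 0.1657, 0.163]
tool_rot: [0.605, 0.796, -0.001, -0.001]
ft_force: [-1.4, -1.2, -2.0]
grip_width: 0.0213
grasp_force: 58.9
```

Request:
step_arm(
  targets="-1 0.01 -0.05 0.04 0 0 -0.05; -1 0.03 -0.1 0.08 0 0 -0.1; -1 0.05 -0.16 0.13 0 0 -0.15; -1 0.07 -0.22 0.18 0 0 -0.2; -1 0.09 -0.29 0.23 0 0 -0.26; -1 0.11 -0.36 0.28 0 0 -0.32; -1 0.12 -0.43 0.32 0 0 -0.37; -1 0.13 -0.48 0.33 0 0 -0.4; -1 0.133 -0.512 0.33 0 0 -0.409; -1 0.133 -0.512 0.33 0 0 -0.409",
)

```text
clock: 4.7
eef_pos: [0.5367, -0.0936, 0.3277]
tool_rot: [0.726, 0.688, -0.001, -0.0]
ft_force: [0.1, 0.5, -2.1]
grip_width: 0.0212
grasp_force: 59.1
```

Request:
step_arm(
  targets="-1 0 0 0 0 0 0; -1 0 0 0 0 0 0; -1 0 0 0 0 0 0; -1 0 0 0 0 0 0",
)

```text
clock: 5.03
eef_pos: [0.5363, -0.0888, 0.3287]
tool_rot: [0.724, 0.69, -0.0, -0.001]
ft_force: [-0.4, 0.1, -2.3]
grip_width: 0.0206
grasp_force: 59.1
```

Run:
```python
from h import *
t=bot.camera("top")[:,:,::-1];s=bot.camera("scene")[:,:,::-1];o=bot.get_obs()
print({k:o[k] for k in("clock","eef_pos","tool_rot","ft_force","ft_torque","grasp_force","grip_width")})
cv2.imwrite("pics/t2.png",t);cv2.imwrite("pics/s2.png",s)
m=np.hstack([cv2.resize(i[y:y+120,x:x+80],(400,600),interpolation=cv2.INTER_CUBIC) for i,x,y in((t,370,140),(s,195,85))])
cv2.imwrite("pics/b.png",m)
```

```text
{'clock': 5.1333, 'eef_pos': array([ 0.536477  , -0.0889732 ,  0.32914213]), 'tool_rot': array([ 7.23718994e-01,  6.90094757e-01, -9.53677768e-05, -1.86803268e-04]), 'ft_force': array([ 0.39873041,  0.14341369, -1.40322573]), 'ft_torque': array([-0.0200607 ,  0.04945144,  0.02967942]), 'grasp_force': 59.095197916030884, 'grip_width': 0.02126108639661955}
```

View pics/b.png

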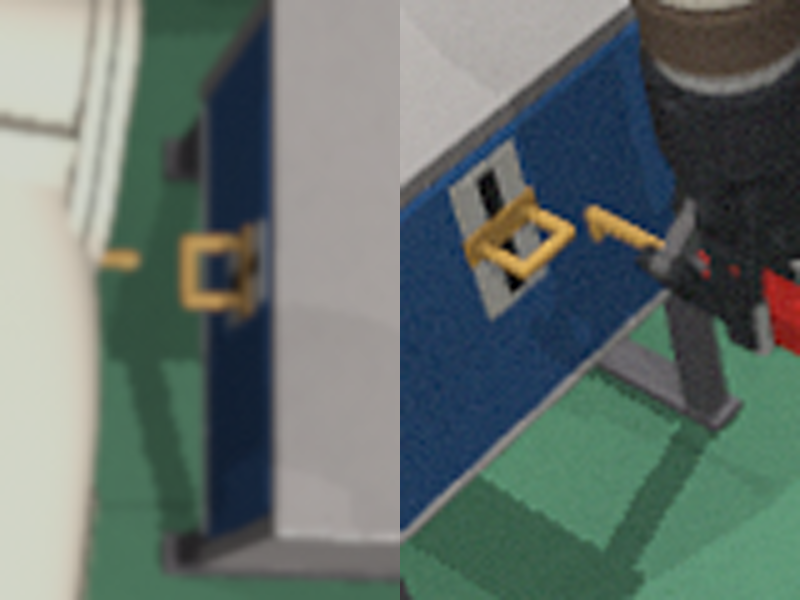

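The top view shows the hook tip at crop (137,260) and the eye's outer bar at (190,271). In the scene view the peg tip is at (597,240) and the outer bar runs from (573,229) to (525,273). I'll triangulate these.

Run:
```python
from h import *
np.set_printoptions(precision=4,suppress=True)
T=lambda x,y:(370+x/5-.4,140+y/5-.4);S=lambda x,y:(195+(x-400)/5-.4,85+y/5-.4)
h,r=tri(T(137,260),S(589,210));print("hook end(shaft top)",h,r)
b,r=tri(T(190,271),S(549,251));print("bar",b,r)
for n,a,c in(("bar +x corner",(190,240),(525,273)),("bar -x",(190,303),(573,229))): print(n,*tri(T(*a),S(*c)))
o=bot.get_obs();psi=2*np.arctan2(o["tool_rot"][1],o["tool_rot"][0]);w=psi+np.pi
tcp=o["eef_pos"];w=psi-np.pi
for w in (psi-np.pi,):
  d=np.array([np.cos(w),np.sin(w),0]);print("yaw",np.degrees(w),"pred peg axis",tcp+.1129*d,"shaft end +4:",tcp+.117*d+[0,0,.0187])
  for p in(tcp+.1165*d+[0,0,.0209],): print(proj("top",p),T(137,260),proj("scene",p),S(589,210))
  tip=tcp+.1129*d+[0,0,.0187-.002-.014];print("tip",tip,proj("scene",tip),S(597,240))
```

```text
hook end(shaft top) [ 0.5308 -0.2048  0.3458] [ 0.4749 -0.3625  0.5218  0.0524]
bar [ 0.5322 -0.2428  0.2988] [ 0.1517 -0.1191  0.1708  0.0168]
bar +x corner [ 0.5509 -0.2439  0.298 ] [ 0.1501 -0.1198  0.168   0.0164]
bar -x [ 0.5132 -0.2418  0.2995] [ 0.1701 -0.1313  0.1928  0.0192]
yaw -92.72477732059588 pred peg axis [ 0.5311 -0.2017  0.3291] shaft end +4: [ 0.5309 -0.2058  0.3478]
[[397.916  190.8973]] (397.0, 191.6) [[232.4139 125.357 ]] (232.4, 126.6)
tip [ 0.5311 -0.2017  0.3318] [[234.7791 131.1649]] (234.0, 132.6)
```

Request:
step_arm(
  targets="-1 0 -0.03 0 0 0 0; -1 0 -0.06 0 0 0 0; -1 0 -0.09 0 0 0 0; -1 0 -0.118 0 0 0 0; -1 0 -0.118 0 0 0 0; -1 0 -0.118 -0.015 0 0 0; -1 0 -0.118 -0.03 0 0 0; -1 0 -0.118 -0.04 0 0 0; -1 0 -0.118 -0.04 0 0 0; -1 0 -0.118 -0.04 0 0 0",
)

```text
clock: 5.97
eef_pos: [0.5362, -0.1483, 0.3086]
tool_rot: [0.724, 0.69, -0.0, -0.001]
ft_force: [-0.8, 0.1, -1.7]
grip_width: 0.0212
grasp_force: 59.1
```

Run:
```python
from h import *
t=bot.camera("top")[:,:,::-1];s=bot.camera("scene")[:,:,::-1];o=bot.get_obs()
print({k:o[k] for k in("clock","eef_pos","tool_rot","ft_force","ft_torque")})
m=np.hstack([cv2.resize(i[y:y+60,x:x+60],(400,400),interpolation=cv2.INTER_CUBIC) for i,x,y in((t,385,160),(s,200,105))])
cv2.imwrite("pics/c.png",m)
```

```text
{'clock': 6.0667, 'eef_pos': array([ 0.5366488 , -0.14855177,  0.30944019]), 'tool_rot': array([7.24065361e-01, 6.89731358e-01, 6.61900968e-05, 3.98289729e-05]), 'ft_force': array([ 0.89982026,  0.7592459 , -1.68585567]), 'ft_torque': array([-0.04719608, -0.05413266,  0.03924495])}
```

View pics/c.png

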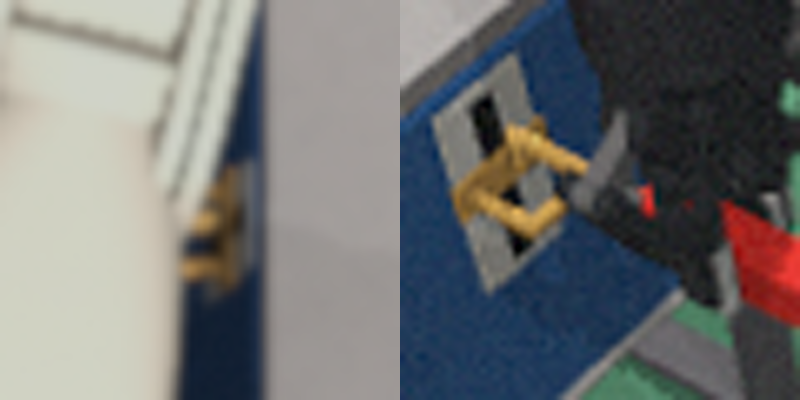

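The peg is above the eye opening (scene crop (515,150)), and the top view shows it between the side bars. Now I'll feel downward.

Request:
step_arm(
  targets="-1 0 0 -0.004 0 0 0; -1 0 0 -0.008 0 0 0; -1 0 0 -0.012 0 0 0; -1 0 0 -0.016 0 0 0; -1 0 0 -0.02 0 0 0; -1 0 0 -0.02 0 0 0",
)

```text
clock: 6.57
eef_pos: [0.5363, -0.1489, 0.2987]
tool_rot: [0.724, 0.689, -0.0, -0.0]
ft_force: [-0.2, -0.4, -1.7]
grip_width: 0.021
grasp_force: 59.1
```

Request:
step_arm(
  targets="-1 0 0 -0.002 0 0 0; -1 0 0 -0.004 0 0 0; -1 0 0 -0.006 0 0 0; -1 0 0 -0.008 0 0 0; -1 0 0 -0.008 0 0 0",
)

```text
clock: 6.98
eef_pos: [0.5365, -0.149, 0.2951]
tool_rot: [0.724, 0.689, -0.0, -0.0]
ft_force: [-0.1, -0.9, -1.9]
grip_width: 0.0209
grasp_force: 59.1
```

Request:
step_arm(
  targets="-1 0 0 -0.002 0 0 0; -1 0 0 -0.004 0 0 0; -1 0 0 -0.004 0 0 0",
)

```text
clock: 7.23
eef_pos: [0.5365, -0.1489, 0.2931]
tool_rot: [0.724, 0.689, -0.0, -0.0]
ft_force: [-0.3, 0.1, -1.6]
grip_width: 0.0211
grasp_force: 59.1
```

Request:
step_arm(
  targets="-1 0 0 -0.002 0 0 0; -1 0 0 -0.004 0 0 0; -1 0 0 -0.004 0 0 0",
)

```text
clock: 7.48
eef_pos: [0.5366, -0.149, 0.2911]
tool_rot: [0.724, 0.69, -0.0, -0.0]
ft_force: [0.0, -0.4, -2.0]
grip_width: 0.0211
grasp_force: 59.1
```

Request:
step_arm(
  targets="-1 0 0 -0.002 0 0 0; -1 0 0 -0.002 0 0 0; -1 0 0 -0.002 0 0 0",
)

```text
clock: 7.73
eef_pos: [0.5367, -0.149, 0.2907]
tool_rot: [0.724, 0.69, 0.0, 0.0]
ft_force: [-0.9, 0.5, 0.5]
grip_width: 0.021
grasp_force: 59.3
```

Contact came at TCP z 0.2907 with about 2 N, which matches the shaft resting on the bar. I'll ease up 1 mm and feel outward for the bar.

Request:
step_arm(
  targets="-1 0 0 0.002 0 0 0; -1 0 0.005 0.003 0 0 0; -1 0.0005 0.01 0.003 0 0 0; -1 0.0005 0.012 0.003 0 0 0; -1 0.0005 0.012 0.003 0 0 0",
)

```text
clock: 8.15
eef_pos: [0.5368, -0.1425, 0.2917]
tool_rot: [0.724, 0.69, -0.0, -0.0]
ft_force: [-0.1, 0.1, -1.9]
grip_width: 0.0209
grasp_force: 59.1
```

Request:
step_arm(
  targets="-1 0 0.002 0 0 0 0; -1 0 0.004 0 0 0 0; -1 0 0.004 0 0 0 0",
)

```text
clock: 8.4
eef_pos: [0.5368, -0.1408, 0.2917]
tool_rot: [0.724, 0.69, -0.0, -0.0]
ft_force: [-0.3, 0.7, -1.7]
grip_width: 0.0209
grasp_force: 59.1
```

Request:
step_arm(
  targets="-1 0 0.002 0 0 0 0; -1 0 0.004 0 0 0 0; -1 0 0.004 0 0 0 0",
)

```text
clock: 8.65
eef_pos: [0.5369, -0.1388, 0.2918]
tool_rot: [0.724, 0.69, 0.0, -0.0]
ft_force: [-0.1, -0.2, -2.0]
grip_width: 0.021
grasp_force: 59.1
```

Request:
step_arm(
  targets="-1 0 0.002 0 0 0 0; -1 0 0.002 0 0 0 0; -1 0 0.002 0 0 0 0",
)

```text
clock: 8.9
eef_pos: [0.5369, -0.1379, 0.2918]
tool_rot: [0.724, 0.69, -0.0, 0.0]
ft_force: [0.2, 0.0, -1.8]
grip_width: 0.021
grasp_force: 59.1
```

Request:
step_arm(
  targets="-1 0 0.002 0 0 0 0; -1 0 0.002 0 0 0 0; -1 0 0.002 0 0 0 0",
)

```text
clock: 9.15
eef_pos: [0.5368, -0.1371, 0.2918]
tool_rot: [0.724, 0.689, -0.0, 0.0]
ft_force: [0.2, -0.6, -1.5]
grip_width: 0.0211
grasp_force: 59.1
```

Request:
step_arm(
  targets="-1 0 0.002 0 0 0 0; -1 0 0.002 0 0 0 0; -1 0 0.002 0 0 0 0",
)

```text
clock: 9.4
eef_pos: [0.5368, -0.1367, 0.2917]
tool_rot: [0.724, 0.689, -0.0, 0.0]
ft_force: [0.9, -4.4, -2.9]
grip_width: 0.021
grasp_force: 59.0
```

The peg met the bar at TCP y −0.1368, as predicted. Next I'll compute the arc table.

```bash
cat > arc.py <<'E'
import numpy as np
s,b=.1444,.036
h=lambda t:.004*(np.cos(t)+np.sin(t))
o=lambda t:s*np.sin(t)+b*np.cos(t)-h(t); z=lambda t:s*np.cos(t)-b*np.sin(t)+h(t)
sm=lambda t:np.clip((t-.3)/.5,0,1)
def tcp(t,zl=0): # bias: z +1mm early ->0 ; o 0 -> -2.5 mm late
    do=o(t)-o(0)-.0025*sm(t); dz=z(t)-z(0)-.0000*sm(t)
    return np.array([.5368+.0476*do,-.1366+.9989*do,.2917-.001*sm(t)+dz])
E
python3 - <<'E'
from arc import *
p0=tcp(0);
for t in np.arange(0,1.321,.03): print(round(t,2),np.round((tcp(t)-p0)/.5,4),np.round(tcp(t),4))
E
```

```text
0.0 [0. 0. 0.] [ 0.5368 -0.1366  0.2917]
0.03 [ 0.0004  0.0084 -0.0021] [ 0.537  -0.1324  0.2907]
0.06 [ 0.0008  0.0167 -0.0044] [ 0.5372 -0.1282  0.2895]
0.09 [ 0.0012  0.025  -0.007 ] [ 0.5374 -0.1241  0.2882]
0.12 [ 0.0016  0.0331 -0.0098] [ 0.5376 -0.12    0.2868]
0.15 [ 0.002   0.0412 -0.0129] [ 0.5378 -0.116   0.2853]
0.18 [ 0.0023  0.0492 -0.0163] [ 0.538  -0.112   0.2836]
0.21 [ 0.0027  0.0571 -0.0199] [ 0.5382 -0.1081  0.2818]
0.24 [ 0.0031  0.0648 -0.0237] [ 0.5383 -0.1042  0.2798]
0.27 [ 0.0035  0.0725 -0.0278] [ 0.5385 -0.1004  0.2778]
0.3 [ 0.0038  0.08   -0.0322] [ 0.5387 -0.0966  0.2756]
0.33 [ 0.0042  0.0871 -0.0369] [ 0.5389 -0.093   0.2733]
0.36 [ 0.0045  0.0941 -0.0418] [ 0.539  -0.0895  0.2708]
0.39 [ 0.0048  0.1009 -0.047 ] [ 0.5392 -0.0861  0.2682]
0.42 [ 0.0051  0.1076 -0.0524] [ 0.5394 -0.0828  0.2655]
0.45 [ 0.0054  0.1141 -0.058 ] [ 0.5395 -0.0795  0.2627]
0.48 [ 0.0057  0.1205 -0.0638] [ 0.5397 -0.0763  0.2598]
0.51 [ 0.006   0.1267 -0.0699] [ 0.5398 -0.0733  0.2568]
0.54 [ 0.0063  0.1327 -0.0761] [ 0.54   -0.0702  0.2537]
0.57 [ 0.0066  0.1386 -0.0825] [ 0
[... 744 characters left out ...]
 -0.0378  0.2012]
0.99 [ 0.0096  0.2007 -0.1895] [ 0.5416 -0.0363  0.197 ]
1.02 [ 0.0097  0.2035 -0.198 ] [ 0.5416 -0.0348  0.1927]
1.05 [ 0.0098  0.2062 -0.2066] [ 0.5417 -0.0335  0.1884]
1.08 [ 0.0099  0.2086 -0.2154] [ 0.5418 -0.0323  0.184 ]
1.11 [ 0.01    0.2107 -0.2241] [ 0.5418 -0.0312  0.1796]
1.14 [ 0.0101  0.2126 -0.233 ] [ 0.5419 -0.0303  0.1752]
1.17 [ 0.0102  0.2143 -0.2419] [ 0.5419 -0.0295  0.1707]
1.2 [ 0.0103  0.2157 -0.2509] [ 0.5419 -0.0288  0.1662]
1.23 [ 0.0103  0.2168 -0.2599] [ 0.542  -0.0282  0.1617]
1.26 [ 0.0104  0.2177 -0.269 ] [ 0.542  -0.0278  0.1572]
1.29 [ 0.0104  0.2183 -0.278 ] [ 0.542  -0.0275  0.1527]
1.32 [ 0.0104  0.2187 -0.2871] [ 0.542  -0.0273  0.1481]
```

Request:
step_arm(
  targets="-1 0.0002 0.004 -0.001 0 0 0; -1 0.0004 0.0084 -0.002 0 0 0; -1 0.0008 0.0167 -0.0044 0 0 0; -1 0.0012 0.025 -0.007 0 0 0; -1 0.0016 0.0331 -0.0098 0 0 0; -1 0.002 0.0412 -0.0129 0 0 0",
)

```text
clock: 9.9
eef_pos: [0.5378, -0.1148, 0.2851]
tool_rot: [0.724, 0.69, -0.0, -0.0]
ft_force: [0.6, -4.0, -3.0]
grip_width: 0.0207
grasp_force: 59.0
```

Request:
step_arm(
  targets="-1 0.0003 0.008 -0.0034 0 0 0; -1 0.0007 0.0159 -0.007 0 0 0; -1 0.0011 0.0236 -0.0108 0 0 0; -1 0.0015 0.0313 -0.0149 0 0 0; -1 0.0018 0.0388 -0.0193 0 0 0; -1 0.0022 0.0462 -0.024 0 0 0; -1 0.0025 0.0535 -0.0289 0 0 0; -1 0.0028 0.0605 -0.0341 0 0 0",
)

```text
clock: 10.57
eef_pos: [0.5394, -0.0847, 0.2683]
tool_rot: [0.724, 0.69, 0.0, 0.0]
ft_force: [0.4, -3.2, -1.1]
grip_width: 0.021
grasp_force: 59.0
```

Request:
step_arm(
  targets="-1 0.0003 0.0065 -0.0054 0 0 0; -1 0.0006 0.013 -0.011 0 0 0; -1 0.0009 0.0194 -0.0168 0 0 0; -1 0.0012 0.0255 -0.0229 0 0 0; -1 0.0015 0.0315 -0.0291 0 0 0; -1 0.0018 0.0372 -0.0355 0 0 0; -1 0.002 0.0427 -0.0422 0 0 0; -1 0.0023 0.048 -0.049 0 0 0",
)

```text
clock: 11.23
eef_pos: [0.5403, -0.0607, 0.2434]
tool_rot: [0.724, 0.689, -0.0, -0.0]
ft_force: [-0.1, -2.2, -0.2]
grip_width: 0.0211
grasp_force: 59.2
```

Run:
```python
from h import *
s=bot.camera("scene")[:,:,::-1];o=bot.get_obs()
print({k:o[k] for k in("clock","eef_pos","tool_rot","ft_force","ft_torque")})
cv2.imwrite("pics/d.png",cv2.resize(s[80:230,150:350],(800,600),interpolation=cv2.INTER_CUBIC))
```

```text
{'clock': 11.2833, 'eef_pos': array([ 0.54005667, -0.06007357,  0.24268171]), 'tool_rot': array([ 7.24048501e-01,  6.89748497e-01, -5.53307932e-05, -8.80258392e-04]), 'ft_force': array([ 0.58986353,  0.02882545, -0.5010089 ]), 'ft_torque': array([-0.41611575, -0.06422002,  0.06023372])}
```

View pics/d.png

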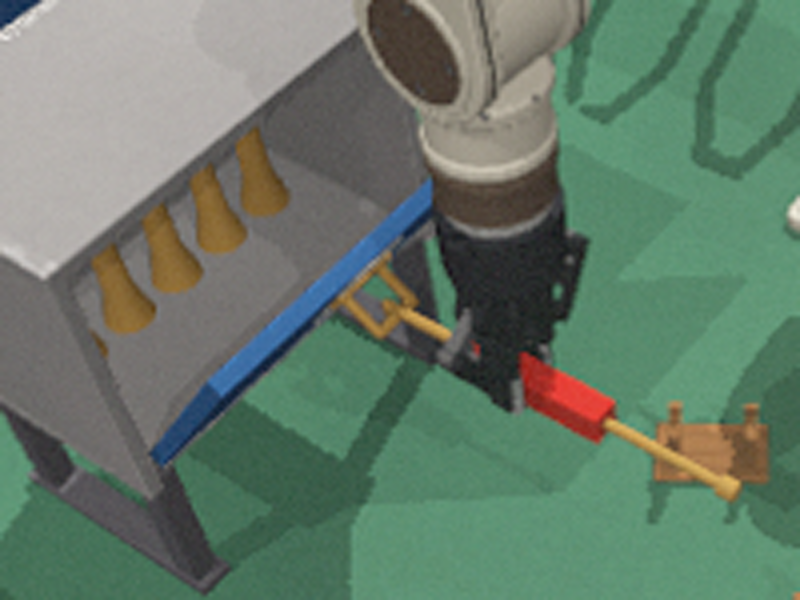

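The hatch is about 0.6 rad open, with the hook in the eye at crop (388,305) and the knob at (730,490). I'll check the pole's tilt from those points.

```bash
cat > tilt.py <<'E'
from h import *
def check(hook,knob):
    o=bot.get_obs();psi=2*np.arctan2(o["tool_rot"][1],o["tool_rot"][0]);w=psi-np.pi;d=np.array([np.cos(w),np.sin(w),0]);c=o["eef_pos"]+[0,0,.0187]
    for p in range(-6,7,2):
        a=np.radians(p);e=d*np.cos(a)+np.array([0,0,np.sin(a)])
        print(p,[np.round(proj("scene",c+e*l-[0,0,.002])[0],1) for l in(.1165,-.160)])
    print("seen",hook,knob)
E
python3 - <<'E'
from tilt import *
check((150+387/4,80+305/4),(150+728/4,80+489/4))
E
```

```text
-6 [array([247.1, 158.1]), array([333. , 197.9])]
-4 [array([246.8, 157.1]), array([333.1, 199.4])]
-2 [array([246.5, 156. ]), array([333.1, 200.8])]
0 [array([246.2, 155. ]), array([333.1, 202.1])]
2 [array([246., 154.]), array([333. , 203.4])]
4 [array([245.9, 153. ]), array([332.8, 204.7])]
6 [array([245.7, 152. ]), array([332.6, 205.9])]
seen (246.75, 156.25) (332.0, 202.25)
```

Request:
step_arm(
  targets="-1 0.0003 0.0053 -0.007 0 0 0; -1 0.0005 0.0103 -0.0142 0 0 0; -1 0.0008 0.0152 -0.0215 0 0 0; -1 0.001 0.0198 -0.0291 0 0 0; -1 0.0012 0.0243 -0.0367 0 0 0; -1 0.0014 0.0286 -0.0445 0 0 0; -1 0.0016 0.0329 -0.0524 0 0 0; -1 0.0018 0.037 -0.0603 0 0 0",
)

```text
clock: 11.95
eef_pos: [0.5415, -0.0421, 0.2133]
tool_rot: [0.724, 0.69, 0.0, 0.0]
ft_force: [0.9, 1.7, 0.6]
grip_width: 0.0211
grasp_force: 59.5
```

Request:
step_arm(
  targets="-1 0.0002 0.0038 -0.0081 0 0 0; -1 0.0004 0.0074 -0.0164 0 0 0; -1 0.0005 0.0108 -0.0247 0 0 0; -1 0.0007 0.014 -0.0332 0 0 0; -1 0.0008 0.0168 -0.0417 0 0 0; -1 0.0009 0.0195 -0.0503 0 0 0",
)

```text
clock: 12.45
eef_pos: [0.5416, -0.0328, 0.1879]
tool_rot: [0.724, 0.689, -0.0, -0.0]
ft_force: [0.3, 1.3, 0.0]
grip_width: 0.0205
grasp_force: 59.4
```

Run:
```python
from h import *
s=bot.camera("scene")[:,:,::-1];o=bot.get_obs()
print({k:o[k] for k in("clock","eef_pos","tool_rot","ft_force","ft_torque")})
cv2.imwrite("pics/e.png",cv2.resize(s[80:230,150:350],(800,600),interpolation=cv2.INTER_CUBIC))
```

```text
{'clock': 12.5, 'eef_pos': array([ 0.54112403, -0.03259582,  0.18692509]), 'tool_rot': array([ 7.24240901e-01,  6.89546329e-01, -6.74404877e-04, -7.22416174e-04]), 'ft_force': array([ 0.0958824 ,  0.37204896, -1.51547691]), 'ft_torque': array([-0.0935597 , -0.07142593,  0.0024385 ])}
```

View pics/e.png

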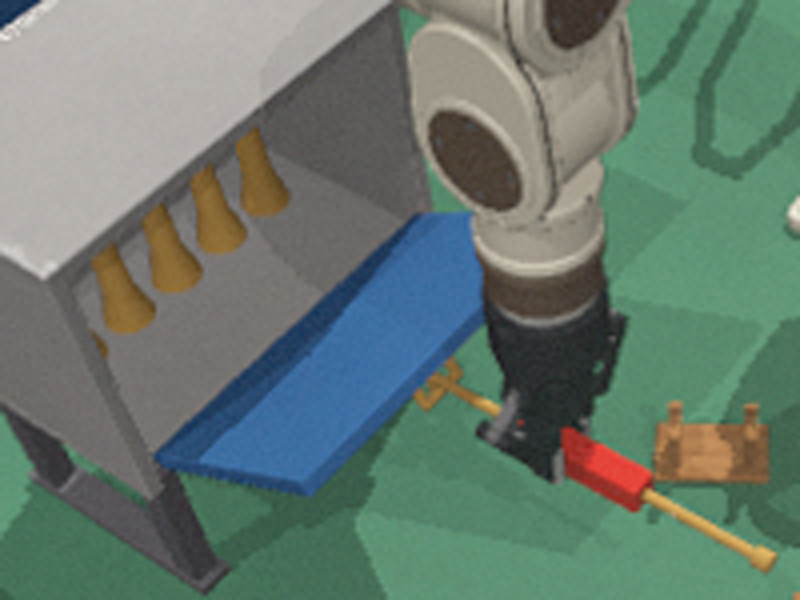

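The hatch is about 1.0 rad open and the shaft still runs through the eye at crop (455,380), with the knob at (764,557). I'll check tilt numerically.

Run:
```python
from tilt import *
check((150+452/4,80+379/4),(150+763/4,80+556/4))
```

```text
-6 [array([257.8, 175.5]), array([341.6, 215.9])]
-4 [array([257.5, 174.5]), array([341.7, 217.2])]
-2 [array([257.2, 173.6]), array([341.7, 218.5])]
0 [array([257. , 172.6]), array([341.6, 219.7])]
2 [array([256.8, 171.7]), array([341.5, 220.9])]
4 [array([256.7, 170.8]), array([341.3, 222. ])]
6 [array([256.6, 169.9]), array([341. , 223.1])]
seen (263.0, 174.75) (340.75, 219.0)
```

Request:
step_arm(
  targets="-1 0.0001 0.0024 -0.0088 0 0 0; -1 0.0002 0.0045 -0.0175 0 0 0; -1 0.0003 0.0064 -0.0264 0 0 0; -1 0.0004 0.0081 -0.0353 0 0 0; -1 0.0004 0.009 -0.04 0 0 0",
)

```text
clock: 12.92
eef_pos: [0.5417, -0.0283, 0.1676]
tool_rot: [0.724, 0.69, -0.0, -0.0]
ft_force: [-0.4, 0.1, -0.8]
grip_width: 0.0211
grasp_force: 59.2
```

Request:
step_arm(
  targets="-1 0 0.0005 -0.004 0 0 0; -1 0 0.0008 -0.007 0 0 0; -1 0 0.001 -0.01 0 0 0; -1 0 0.001 -0.01 0 0 0",
)

```text
clock: 13.25
eef_pos: [0.5419, -0.0278, 0.1633]
tool_rot: [0.724, 0.69, -0.0, -0.0]
ft_force: [0.1, 0.5, -1.4]
grip_width: 0.0216
grasp_force: 59.2
```

Request:
step_arm(
  targets="-1 0 0.0004 -0.003 0 0 0; -1 0 0.0008 -0.006 0 0 0; -1 0 0.0008 -0.006 0 0 0",
)

```text
clock: 13.5
eef_pos: [0.542, -0.0275, 0.1603]
tool_rot: [0.724, 0.69, -0.0, 0.0]
ft_force: [0.4, -0.3, -1.9]
grip_width: 0.0211
grasp_force: 59.2
```

Request:
step_arm(
  targets="-1 0 0.0002 -0.002 0 0 0; -1 0 0.0004 -0.004 0 0 0",
)

```text
clock: 13.67
eef_pos: [0.5421, -0.0273, 0.1586]
tool_rot: [0.724, 0.689, 0.0, 0.0]
ft_force: [-0.4, 0.3, -0.5]
grip_width: 0.0214
grasp_force: 59.2
```

Request:
step_arm(
  targets="-1 0 0 -0.002 0 0 0; -1 0 0 -0.002 0 0 0",
)

```text
clock: 13.83
eef_pos: [0.542, -0.0272, 0.1574]
tool_rot: [0.724, 0.69, 0.0, 0.0]
ft_force: [0.7, 0.7, 0.0]
grip_width: 0.021
grasp_force: 59.2
```

Request:
step_arm(
  targets="-1 0 0 -0.002 0 0 0; -1 0 0 -0.002 0 0 0",
)

```text
clock: 14.0
eef_pos: [0.5422, -0.0272, 0.1568]
tool_rot: [0.724, 0.69, 0.0, 0.0]
ft_force: [-0.4, 0.6, 1.9]
grip_width: 0.0212
grasp_force: 59.5
```

Run:
```python
from h import *
s=bot.camera("scene")[:,:,::-1];t=bot.camera("top")[:,:,::-1];o=bot.get_obs()
print({k:o[k] for k in("clock","eef_pos","tool_rot","ft_force","ft_torque")})
cv2.imwrite("pics/f.png",np.hstack([cv2.resize(i[y:y+120,x:x+80],(400,600),interpolation=cv2.INTER_CUBIC) for i,x,y in((s,215,130),(t,355,130))]))
```

```text
{'clock': 14.1, 'eef_pos': array([ 0.54211914, -0.02727446,  0.1568548 ]), 'tool_rot': array([7.24288729e-01, 6.89496726e-01, 1.55460558e-04, 2.78926903e-04]), 'ft_force': array([-0.52971626,  0.21819337,  1.66165335]), 'ft_torque': array([-0.25091149,  0.0888988 , -0.02027017])}
```

View pics/f.png

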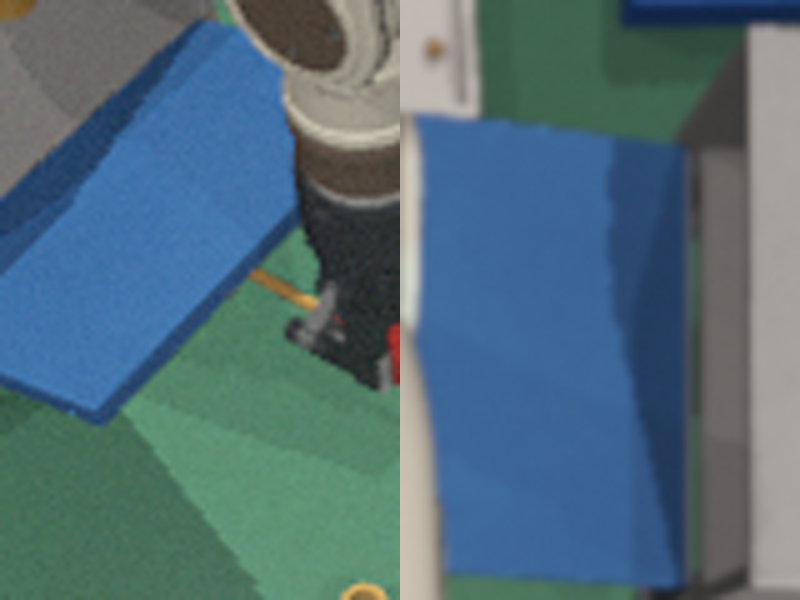

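The hatch is nearly fully down, with its near free corner at scene crop (100,415). I'll estimate its angle numerically from that corner.

Run:
```python
from h import *
a=-1.619;ex=np.array([np.cos(a),np.sin(a)]);ey=np.array([-np.sin(a),np.cos(a)])
H=np.array([.532,-.2422])+ex*.036
for th in(1.05,1.1,1.15,1.2,1.25,1.3):
    u=np.array([-np.sin(th),np.cos(th)]);n=np.array([-np.cos(th),-np.sin(th)])
    r=[]
    for yy in(.143,-.143):
      for off in(0,-.014):
        q=.193*u+off*n; P=np.r_[H+ex*q[0]+ey*yy,.155+q[1]]
        r+=[np.round(proj("scene",P)[0],1),np.round(proj("top",P)[0],1)]
    print(th,*r)
print("seen scene outer corner",(215+100/5-.4,130+424/5-.4),"inner",(215+95/5-.4,130+408/5-.4),"top corners",(355+16/5-.4,130+115/5-.4),(355+45/5-.4,130+570/5-.4))
```

```text
1.05 [229.2 204.5] [361.7 149.6] [226.1 200.4] [364.4 148.6] [297.4 135.4] [360.5 242.9] [295.1 131.3] [363.3 242.6]
1.1 [231.3 207.3] [360.  150.4] [228.4 203.3] [362.4 149.3] [298.8 138.2] [358.7 243.2] [296.8 134.2] [361.2 242.8]
1.15 [233.2 210.1] [358.4 151.1] [230.5 206.1] [360.6 150. ] [300.1 141. ] [357.1 243.4] [298.3 137. ] [359.4 243.1]
1.2 [234.9 212.8] [356.9 151.9] [232.4 208.9] [358.9 150.7] [301.3 143.7] [355.6 243.7] [299.7 139.8] [357.6 243.3]
1.25 [236.6 215.4] [355.6 152.6] [234.3 211.6] [357.4 151.5] [302.4 146.4] [354.3 243.9] [300.9 142.5] [356.1 243.5]
1.3 [238.  217.9] [354.5 153.4] [236.  214.3] [356.  152.3] [303.3 149. ] [353.1 244.2] [302.  145.2] [354.7 243.8]
seen scene outer corner (234.6, 214.4) inner (233.6, 211.2) top corners (357.8, 152.6) (363.6, 243.6)
```

Request:
step_arm(
  targets="-1 0 0 -0.001 0 0 0; -1 0 0 -0.002 0 0 0; -1 0 0 -0.002 0 0 0",
)

```text
clock: 14.35
eef_pos: [0.5423, -0.0273, 0.1559]
tool_rot: [0.724, 0.69, 0.0, 0.0]
ft_force: [-0.4, 0.9, 3.6]
grip_width: 0.0209
grasp_force: 59.7
```

Request:
step_arm(
  targets="-1 0 0 -0.001 0 0 0; -1 0 0 -0.002 0 0 0; -1 0 0 -0.002 0 0 0",
)

```text
clock: 14.6
eef_pos: [0.5423, -0.0273, 0.1547]
tool_rot: [0.724, 0.69, 0.0, 0.0]
ft_force: [0.6, 1.3, 3.9]
grip_width: 0.0212
grasp_force: 59.8
```

```bash
cat > knob.py <<'E'
from h import *
def knob(s,pr):
    x,y=int(pr[0]),int(pr[1]);c=s[y-12:y+13,x-12:x+13].astype(int)
    m=(c[:,:,2]>c[:,:,1]+15)&(c[:,:,2]>c[:,:,0]+50)
    v,u=np.nonzero(m); q=np.c_[u+x-12,v+y-12]
    k=u>=u.max()-4   # last 5 columns: the knob
    return q[k].mean(0),len(u)
def look(name):
    s=np.ascontiguousarray(bot.camera("scene")[:,:,::-1]);cv2.imwrite(f"pics/{name}.png",s);o=bot.get_obs()
    psi=2*np.arctan2(o["tool_rot"][1],o["tool_rot"][0]);w=psi-np.pi;d=np.array([np.cos(w),np.sin(w),0]);c=o["eef_pos"]+[0,0,.0167]
    pr=proj("scene",c-d*.160)[0];k,n=knob(s,pr)
    print("knob",k,"pred level",pr,"diff",k-pr,n,o["eef_pos"],o["ft_force"],o["ft_torque"]);return s
E
python3 - <<'E'
from knob import *
# reference pics d,e saved 4x crop
for n,tcp in(("d",[.54006,-.06007,.24268]),("e",[.54112,-.0326,.18693])):
    i=cv2.resize(cv2.imread(f"pics/{n}.png"),(200,150),interpolation=cv2.INTER_AREA);S=np.zeros((400,640,3),np.uint8);S[80:230,150:350]=i
    w=np.radians(-92.75);d=np.array([np.cos(w),np.sin(w),0]);pr=proj("scene",np.array(tcp)+[0,0,.0167]-d*.16)[0];k,m=knob(S,pr);print(n,k,pr,k-pr,m)
s=look("g")
f=cv2.imread("pics/f.png")[:,:400];g=cv2.resize(s[130:250,215:295],(400,600),interpolation=cv2.INTER_CUBIC)
for x,y in((30,340),(60,340),(130,310)): 
    a=cv2.cvtColor(f[y:y+110,x:x+110],6).astype(np.float32);b=cv2.cvtColor(g[y:y+110,x:x+110],6).astype(np.float32);print(np.round(cv2.phaseCorrelate(a,b,cv2.createHanningWindow((110,110),5)),2) if 0 else cv2.phaseCorrelate(a,b,cv2.createHanningWindow((110,110),5)))
E
```

```text
d [338.78571429 194.73809524] [333.09025731 202.09847546] [ 5.69545698 -7.36038022] 230
e [349.  228.5] [341.63644293 219.66176245] [7.36355707 8.83823755] 56
knob [352.16129032 233.08064516] pred level [342.57546791 227.62742084] diff [9.58582241 5.45322432] 145 [ 0.54229252 -0.02730576  0.1546459 ] [0.54986303 0.26299424 3.32438794] [-0.39214988 -0.12997897  0.03766286]
((-0.010452532003213832, -0.002188260351807969), 0.8814673026402792)
((-0.05617286421384904, 0.03965235807903156), 0.8367598825030856)
((-0.01427276078693751, -0.2980171551892994), 0.4914276870091756)
```

The hatch corner hasn't moved while the load rose to about 6 N, so it's at the stop. Now I'll unhook by rising about 13 mm inside the eye, then sliding out along the opening's axis.

Request:
step_arm(
  targets="-1 0 0 0.006 0 0 0; -1 0 -0.002 0.012 0 0 0; -1 0 -0.004 0.018 0 0 0; -1 0 -0.004 0.023 0 0 0; -1 0 -0.004 0.026 0 0 0; -1 0 -0.004 0.026 0 0 0; -1 0 -0.004 0.026 0 0 0",
)

```text
clock: 15.23
eef_pos: [0.5419, -0.0293, 0.1675]
tool_rot: [0.724, 0.689, -0.0, -0.0]
ft_force: [0.1, 0.9, -1.9]
grip_width: 0.021
grasp_force: 59.1
```

Run:
```python
from knob import *
s=look("g2")
f=cv2.imread("pics/f.png")[:,:400];g=cv2.resize(s[130:250,215:295],(400,600),interpolation=cv2.INTER_CUBIC)
for x,y in((30,340),(60,340)): 
    a=cv2.cvtColor(f[y:y+110,x:x+110],6).astype(np.float32);b=cv2.cvtColor(g[y:y+110,x:x+110],6).astype(np.float32);print(cv2.phaseCorrelate(a,b,cv2.createHanningWindow((110,110),5)))
# red handle fit: angle of red blob edge between g and g2, via silhouettes with pitch
```

```text
knob [352.22916667 231.4375    ] pred level [342.24516675 224.5860003 ] diff [9.98399991 6.8514997 ] 121 [ 0.54181738 -0.02924097  0.16735193] [ 0.13294886 -0.23310618 -1.77763446] [-0.02830459 -0.03017484 -0.01781868]
((0.04278652779168368, 0.07208778806759142), 0.8993439704842038)
((0.10308191516200083, -0.03339986715488408), 0.7747579439481099)
```

Request:
step_arm(
  targets="-1 0.0005 0.009 0.003 0 0 0; -1 0.0009 0.018 0.006 0 0 0; -1 0.0014 0.027 0.009 0 0 0; -1 0.0014 0.027 0.009 0 0 0",
)

```text
clock: 15.62
eef_pos: [0.5429, -0.0146, 0.1724]
tool_rot: [0.724, 0.69, 0.0, 0.0]
ft_force: [-0.6, 0.1, -1.7]
grip_width: 0.0209
grasp_force: 59.1
```

Request:
step_arm(
  targets="-1 0.0005 0.01 0.0033 0 0 0; -1 0.001 0.02 0.0066 0 0 0; -1 0.0015 0.03 0.01 0 0 0; -1 0.0015 0.03 0.01 0 0 0",
)

```text
clock: 15.95
eef_pos: [0.5437, 0.0004, 0.1775]
tool_rot: [0.724, 0.69, 0.0, 0.0]
ft_force: [-0.6, 0.6, -2.0]
grip_width: 0.0209
grasp_force: 59.1
```

Request:
step_arm(
  targets="-1 0.003 0.05 0 0 0 0; -1 0.006 0.1 0 0 0 0; -1 0.009 0.16 0 0 0 0; -1 -0.01 0.2 -0.02 0 0 0.08; -1 -0.04 0.24 -0.04 0 0 0.16; -1 -0.08 0.28 -0.06 0 0 0.25; -1 -0.11 0.31 -0.08 0 0 0.33; -1 -0.14 0.332 -0.1 0 0 0.4; -1 -0.146 0.332 -0.1 0 0 0.409; -1 -0.146 0.332 -0.1 0 0 0.409",
)

```text
clock: 16.78
eef_pos: [0.469, 0.1655, 0.1266]
tool_rot: [0.604, 0.797, -0.001, -0.0]
ft_force: [1.4, -0.5, -1.5]
grip_width: 0.0211
grasp_force: 59.1
```

Request:
step_arm(
  targets="-1 0 0 0 0 0 0; -1 0 0 0 0 0 0; -1 0 0 0 0 0 0",
)

```text
clock: 17.03
eef_pos: [0.4718, 0.1648, 0.1278]
tool_rot: [0.605, 0.796, 0.001, 0.001]
ft_force: [-0.2, -1.2, -1.9]
grip_width: 0.0211
grasp_force: 59.1
```

```bash
cat > shaft.py <<'E'
from h import *
from scipy.optimize import minimize
# compare brass shaft line: sample brass mask in scene near predicted pole line, fit tail+front heights
def brass(s,P):
    c=s.astype(int);m=((c[:,:,2]>c[:,:,1]+15)&(c[:,:,1]>c[:,:,0]+40)&(c[:,:,2]>110)).astype(float)
    return m
def run(s,z0,tcp,w,c):
    d=np.array([np.cos(w),np.sin(w),0]);m=brass(s,None);res=[]
    for p in np.arange(-6,6.1,.5):
        for dz in np.arange(-.004,.0041,.002):
            a=np.radians(p);e=d*np.cos(a)+np.array([0,0,np.sin(a)])
            ls=np.r_[np.linspace(-.15,-.07,60),np.linspace(.07,.12,40)]
            pts=proj("scene",c+[0,0,dz]+e*ls[:,None]).astype(np.float32)
            v=cv2.remap(cv2.GaussianBlur(m.astype(np.float32),(0,0),1.0),pts[:,0][None],pts[:,1][None],1).mean()
            res.append((v,p,dz))
    res.sort(reverse=True);print(res[:4])
E
python3 - <<'E'
from shaft import *
o=bot.get_obs();print(o["eef_pos"],o["tool_rot"],o["ft_force"])
s=np.ascontiguousarray(bot.camera("scene")[:,:,::-1]);cv2.imwrite("pics/h.png",s);cv2.imwrite("pics/ht.png",bot.camera("top")[:,:,::-1])
w=2*np.arctan2(o["tool_rot"][1],o["tool_rot"][0])-np.pi;d=np.array([np.cos(w),np.sin(w),0])
print("yaw",np.degrees(w));print("now");run(s,0,0,w,o["eef_pos"]+[0,0,.0167]-.012*d)
print("at rest originally");run(cv2.imread("pics/scene0.png"),0,0,w,np.array([.4708,.1663,.062])-.012*d)
E
```

```text
[0.47183778 0.16484503 0.12776008] [6.05403224e-01 7.95918248e-01 8.03825859e-04 6.58357295e-04] [-0.18878784 -1.22120498 -1.86179568]
yaw -74.5157732921025
now
[(np.float32(0.79291475), np.float64(1.0), np.float64(0.0)), (np.float32(0.7868751), np.float64(1.5), np.float64(0.0)), (np.float32(0.7864543), np.float64(0.5), np.float64(0.0)), (np.float32(0.78398234), np.float64(1.0), np.float64(-0.002))]
at rest originally
[(np.float32(0.750524), np.float64(-0.5), np.float64(0.002)), (np.float32(0.7485784), np.float64(-1.0), np.float64(0.002)), (np.float32(0.7426295), np.float64(0.0), np.float64(0.002)), (np.float32(0.74137), np.float64(-1.0), np.float64(0.0))]
```

The pole is about 1.5° hook-up. I'll trim that out with the wrist and lower it into the rest.

Request:
step_arm(
  targets="-1 -0.002 0.003 -0.01 0.016 0.0045 0; -1 -0.002 0.003 -0.03 0.032 0.009 0; -1 -0.002 0.003 -0.06 0.032 0.009 0; -1 -0.002 0.003 -0.09 0.032 0.009 0; -1 -0.002 0.003 -0.12 0.032 0.009 0; -1 -0.002 0.003 -0.14 0.032 0.009 0; -1 -0.002 0.003 -0.15 0.032 0.009 0; -1 -0.002 0.003 -0.155 0.032 0.009 0; -1 -0.002 0.003 -0.155 0.032 0.009 0",
)

```text
clock: 17.88
eef_pos: [0.4693, 0.1667, 0.0492]
tool_rot: [0.605, 0.796, 0.008, -0.011]
ft_force: [-0.6, 0.4, -1.4]
grip_width: 0.0212
grasp_force: 59.2
```

Request:
step_arm(
  targets="-1 0 0 -0.003 0 0 0; -1 0 0 -0.006 0 0 0; -1 0 0 -0.006 0 0 0",
)

```text
clock: 18.13
eef_pos: [0.4698, 0.1669, 0.0469]
tool_rot: [0.605, 0.796, 0.008, -0.01]
ft_force: [0.6, -0.1, -0.9]
grip_width: 0.0212
grasp_force: 59.2
```

Request:
step_arm(
  targets="-1 0 0 -0.001 0 0 0; -1 0 0 -0.002 0 0 0; -1 0 0 -0.002 0 0 0",
)

```text
clock: 18.38
eef_pos: [0.4694, 0.1668, 0.0456]
tool_rot: [0.605, 0.796, 0.008, -0.01]
ft_force: [-0.3, -0.0, -2.4]
grip_width: 0.021
grasp_force: 59.2
```

Request:
step_arm(
  targets="-1 0 0 -0.001 0 0 0; -1 0 0 -0.001 0 0 0",
)

```text
clock: 18.55
eef_pos: [0.4695, 0.1668, 0.0455]
tool_rot: [0.605, 0.796, 0.008, -0.01]
ft_force: [-1.1, -0.0, 1.7]
grip_width: 0.021
grasp_force: 59.9
```

Request:
step_arm(
  targets="0 0 0 0 0 0 0; 0 0 0 0 0 0 0; 1 0 0 0 0 0 0; 1 0 0 0 0 0 0; 1 0 0 0 0 0 0; 1 0 0 0.03 0 0 0; 1 0 0 0.08 0 0 0; 1 0 0 0.14 0 0 0; 1 0 0 0.2 0 0 0; 1 0 0 0.26 0 0 0",
)

```text
clock: 19.38
eef_pos: [0.4691, 0.1666, 0.1762]
tool_rot: [0.605, 0.796, 0.008, -0.011]
ft_force: [-0.4, 0.6, 0.3]
grip_width: 0.0854
grasp_force: 0.0
```

Request:
step_arm(
  targets="1 -0.06 -0.06 0.02 0 0 0; 1 -0.14 -0.12 0.05 0 0 0; 1 -0.2 -0.2 0.08 0 0 0; 1 -0.2 -0.28 0.1 0 0 0; 1 -0.2 -0.34 0.1 0 0 0; 1 -0.2 -0.34 0.1 0 0 0; 1 -0.2 -0.34 0.1 0 0 0",
)

```text
clock: 19.97
eef_pos: [0.3694, -0.0052, 0.2257]
tool_rot: [0.607, 0.795, 0.008, -0.01]
ft_force: [-0.2, -0.2, 1.1]
grip_width: 0.0851
grasp_force: 0.0
```

Run:
```python
from shaft import *
o=bot.get_obs();print(o["eef_pos"],o["clock"],o["ft_force"])
s=np.ascontiguousarray(bot.camera("scene")[:,:,::-1]);t=np.ascontiguousarray(bot.camera("top")[:,:,::-1]);cv2.imwrite("pics/z.png",s);cv2.imwrite("pics/zt.png",t)
w=np.radians(-74.4);d=np.array([np.cos(w),np.sin(w),0])
run(s,0,0,w,np.array([.4708,.1663,.062])-.012*d)
M={"top":redmask(t,(235,205,75,50)),"scene":redmask(s,(330,215,80,45))}
M0={"top":redmask(cv2.imread("pics/top0.png"),(235,205,75,50)),"scene":redmask(cv2.imread("pics/scene0.png"),(330,215,80,45))}
for n in M:
    q=[np.array(np.nonzero(m)).mean(1)[::-1] for m in(M[n],M0[n])];print(n,M[n].sum(),M0[n].sum(),q[0]-q[1])
for z in(.060,.062,.064,.067):
    f=lambda q:np.abs(sil("scene",q,z)-M["scene"]).sum()+np.abs(sil("top",q,z)-M["top"]).sum()
    r=minimize(f,[.466,.1775,-1.298],method="Nelder-Mead",options=dict(initial_simplex=np.array([.466,.1775,-1.298])+np.array([[0,0,0],[.006,0,0],[0,.006,0],[0,0,.06]]),maxiter=60));print(z,r.x,r.fun)
# hatch: corner patch vs f
f=cv2.imread("pics/f.png")[:,:400];g=cv2.resize(s[130:250,215:295],(400,600),interpolation=cv2.INTER_CUBIC)
a,b=[cv2.cvtColor(k[340:450,30:140],6).astype(np.float32) for k in(f,g)];print(cv2.phaseCorrelate(a,b,cv2.createHanningWindow((110,110),5)))
```

```text
[ 0.36943251 -0.00524253  0.22568458] 19.9667 [-0.17736301 -0.16897283  1.0669103 ]
[(np.float32(0.7550013), np.float64(0.0), np.float64(0.002)), (np.float32(0.75080466), np.float64(0.5), np.float64(0.002)), (np.float32(0.750104), np.float64(-0.5), np.float64(0.002)), (np.float32(0.7498864), np.float64(0.0), np.float64(0.0))]
top 258.0 256.0 [-0.10150194 -0.19479772]
scene 385.0 387.0 [0.33262861 0.22637672]
0.06 [ 0.46631924  0.17804048 -1.30285007] 64.59607843137255
0.062 [ 0.46689819  0.17774969 -1.30267351] 64.4078431372549
0.064 [ 0.46709258  0.17821655 -1.28675232] 77.45098039215686
0.067 [ 0.46785233  0.17838344 -1.29819866] 106.35686274509803
((-0.05130872566590483, 0.03306239692646784), 0.8791122729248471)
```

The pole is back within about 1 mm of where it started. One last check on the hatch angle.

Run:
```python
from h import *
a=-1.619;ex=np.array([np.cos(a),np.sin(a)]);ey=np.array([-np.sin(a),np.cos(a)]);H=np.array([.532,-.2422])+ex*.036
for n,f,R in(("scene","z",(180,120,150,110)),("top","zt",(350,140,80,110))):
    i=cv2.imread(f"pics/{f}.png").astype(int);m=(i[:,:,0]>1.5*i[:,:,2])&(i[:,:,0]>1.2*i[:,:,1]);x,y,w,h=R
    M=np.zeros((400,640));M[y:y+h,x:x+w]=m[y:y+h,x:x+w];out=[]
    for th in np.arange(1.13,1.33,.02):
        u=np.array([-np.sin(th),np.cos(th)]);k=np.array([-np.cos(th),-np.sin(th)])
        P=np.array([np.r_[H+ex*q[0]+ey*yy,.155+q[1]] for yy in(.143,-.143) for l in(0.0,.193) for off in(0,-.014) for q in[l*u+off*k]])
        hl=cv2.convexHull((proj(n,P)*8+4).astype(np.int32));S=np.zeros((3200,5120),np.uint8);cv2.fillConvexPoly(S,hl,255);S=cv2.resize(S,(640,400),interpolation=cv2.INTER_AREA)/255.
        out.append((round(th,2),round(np.abs(S-M)[y:y+h,x:x+w].sum())))
    print(n,M.sum(),out)
```

```text
scene 4268.0 [(np.float64(1.13), 852), (np.float64(1.15), 699), (np.float64(1.17), 545), (np.float64(1.19), 400), (np.float64(1.21), 245), (np.float64(1.23), 152), (np.float64(1.25), 212), (np.float64(1.27), 304), (np.float64(1.29), 417), (np.float64(1.31), 541), (np.float64(1.33), 663)]
top 4986.0 [(np.float64(1.13), 423), (np.float64(1.15), 362), (np.float64(1.17), 319), (np.float64(1.19), 275), (np.float64(1.21), 245), (np.float64(1.23), 245), (np.float64(1.25), 284), (np.float64(1.27), 315), (np.float64(1.29), 353), (np.float64(1.31), 388), (np.float64(1.33), 425)]
```

```bash
python3 -c "
from workcell import bot
print(bot.job_done())"
```

```text
the job is handed in; nothing more can be done
None
```

The job is handed in, with no verdict shown: I pulled the hatch down with the pole until it stopped moving under about 6 N (about 1.23 rad by camera, stop at 1.25), unhooked it, and laid the pole back in its rest within about 1 mm; the pole slipped to about 1.5° of tilt at most, and the grip force was fixed at about 60 N, below the 80 N you advised.

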